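# Set out the specimen station on the culture-lab bench

## Task

Set out the specimen station: put the lid on the clip-top box and press it down evenly until it has clicked under the clips on all four sides; lay the square dish on the bench in front of the box (on the robot's side), centred on it and square with it with a gap of about 3 cm, and centre the round dish flat on top of the square one. Stand the amber bottle midway between the box and the tube rack, in line with them. Leave the flask and the beaker undisturbed.

Things in the scene. Friction and masses are not known exactly. Their poses are not given: they have to be found in the camera images.
- box: Fixed open clip-top box of pale grey-blue plastic, 80 (x) by 100 (y) by 45 mm high, 4 mm walls. Origin at the centre of its underside; its -x side faces the robot (turned by up to 0.15 rad). It may stand left or right of the rack. A white spring clip, 24 mm wide, rises at the middle of each of its four sides, to 63 mm height, reaching 5.5 mm beyond the wall.
- box_rim (a point): Centre of the box's mouth at rim height, 45 mm up; box axes. The clips' slopes open upward: 3 mm outside the wall at 17 mm above the rim, 2.5 mm inside it at 6 mm. A lid held square meets them with its underside 11 to 13 mm above the rim; about 10 to 15 N in all drives it past. Home: underside on the rim, clips sprung in over its top.
- lid: Loose lid of the same plastic: plate 80 (x) by 100 (y) by 5 mm with a central grip rib on top, 16 (x) by 60 (y) mm, rising to 30 mm above the plate's underside. Origin at the centre of the underside. Fits the box with its long side along the box's long side (either way round). About 60 g.
- square_dish: Loose closed square culture dish, cream plastic with an ochre band, 62 by 62 by 16 mm, flat top. Origin at the centre of its underside. 40 g.
- round_dish: Loose closed round culture dish, cream plastic with an ochre band, 55 mm diameter, 14 mm high. Origin at the centre of its underside. 25 g.
- bottle: Loose amber glass bottle with a white cap: straight body 52 mm diameter to 70 mm height, shoulder narrowing to a 28 mm neck at 86 mm, cap 34 mm diameter from 88 to 108 mm. Origin at the centre of its underside. About 180 g.
- rack: Fixed white tube rack, a block 60 (x) by 100 (y) by 45 mm high with 15 holes on top and a few short capped tubes that rise to 77 mm. Origin at the centre of its underside. It stands side by side with the box along the box's y direction, 220 to 270 mm from centre to centre.
- flask: Bystander: loose empty conical glass flask, 80 mm base diameter, 130 mm high, 38 mm lip. Origin at the centre of its underside. Leave it alone.
- beaker: Bystander: loose empty glass beaker, 56 mm diameter at the rim, 70 mm high. Origin at the centre of its underside. Leave it alone.

How it is judged:
By the outcome, as a careful person would: the job done as asked, in the order asked, and still so for the second after the job is handed in, with the robot touching nothing.
It also fails if it takes over 102 s, if anything falls off the work surface, if the arm or the gripper's body presses on something with over 40 N, if the wrist force passes 120 N, or if a joint passes its speed limit or range.

## Robot

A 7-joint arm with a two-finger parallel gripper is mounted at the origin on the work surface. World frame = base frame: x ahead of the robot, y to its left, z up, the work surface at z = 0. Lengths are in m, angles in rad, forces in N, time in s.
With the tool pointing down it reaches from about 0.4 to 0.875 m from the base axis. Payload 4.4 kg.
Tool frame: the origin (TCP) lies at the centre of the arm's flange, where the gripper is bolted on; the fingertips stand 173 mm ahead of it and the grasp point (between the pads) lies 155 mm ahead of it; z points along the fingers, y is the line along which they close (so a half turn about z gives the same grasp; the last joint's range is limited). The gripper opens to 85 mm and grips with 20 to 120 N. Pads are 22 mm wide; open, the fingers measure 114 mm over their backs; the gripper's body (76 mm by 85 mm) begins 54 mm behind the grasp point. The pads swing forward as they close: fully open they stand 13 mm farther back than shut.
Start: joints at [-1.412, 0.628, 0.038, 1.517, -0.027, 0.996, -0.02], TCP at [0.145, 0.634, 0.405] pointing down, gripper open.
Joint ranges: [-3.06, 3.06], [-0.37, 2.12], [-1.25, 1.32], [0.18, 2.47], [-1.1, 4.24], [0.23, 1.98], [-2.94, 2.94]. Speed limits (rad/s): [2.57, 2.57, 3.14, 3.14, 3.14, 3.14, 3.14].

## Interface

Orientations are given as a 3x3 rotation matrix whose columns are the frame's x, y, z axes.
In Python, from workcell import bot gives the robot as it stands. Calls block until the motion is done:
- bot.move_pose(position, orientation): joint-space move of the TCP to a pose.
- bot.line_to(position, ori=None, v=0.15, guard=None): straight line of the TCP; ori=None keeps the orientation; v is the mean speed in m/s. With guard (N) it stops when the force on the tool has changed by that much, and returns True; else False.
- bot.set_joints(angles): joint-space move.
- bot.grip(opening, squeeze=None): finger opening in m; squeeze is the grip in N (None keeps the last); returns when the fingers have stopped.
- bot.pause(seconds).
- bot.solve_ik(position, orientation): joint angles nearest the present ones, or None.
- bot.read_state(): the state.
- bot.capture(name): name is "side" or "top"; returns a dict with "img" (480x640x3 uint8, red, green, blue), "intrinsics" (3x3 intrinsics, pixels), "k1" (the pictures are not rectified: a ray, as slopes to the right and down, at radius r is drawn at 1 + k1 r^2 times it, then the intrinsics apply), "pose" (4x4, takes a point from camera to world coordinates). Camera axes: x right, y down, z forward; pixel columns grow to the right and rows downward; lengths in m; the calibration is good to about 2 mm. A picture is of the moment at which its call begins. There is no depth.
A pose or a line that the arm cannot do raises bot.MotionError and nothing moves.
- bot.finish_job(): hands the job in; it is judged then, once.
The state is a dict: "t": time; "q": joint angles; "qd": joint speeds; "effort": joint torques, N m; "tool_pos": TCP position; "ee_rot": TCP orientation; "ft_force": force on the tool from outside, world axes, zero at the start; "moment": the same for the moment, N m; "width": finger opening in m; "gripper_force": force on a finger pad.
Only numpy, scipy, OpenCV 4.12 (cv2) and the standard library are available. Lean on these libraries where they do the work, as an engineer would, in place of code of your own. Each camera call takes 0.05 s, during which the arm holds its last target. There are 200 camera calls.

## Working session

There is one attempt and no reset: what is moved stays moved. The work goes in short steps, each a Python script; the robot and the scene stay as the last script left them, time stands still between calls to the robot, and variables do not carry over. Pictures are saved under pics/ and viewed, at most 14 in all, crops included, and the job is handed in when it is done.

```bash
ls; mkdir -p pics
python3 - <<'E'
from workcell import bot
import cv2,numpy as np
for n in ("top","side"):
    c=bot.capture(n); cv2.imwrite(f"pics/{n}0.png",c["img"][:,:,::-1]); print(n,c["intrinsics"],c["k1"],c["pose"].round(4))
print(bot.read_state()["t"])
E
```

```text
pics
top [[458.11499573   0.         318.84177659]
 [  0.         458.11499573 246.60835995]
 [  0.           0.           1.        ]] -0.04618784419964882 [[-2.1800e-02 -9.8320e-01  1.8120e-01  3.6510e-01]
 [-9.9980e-01  2.1500e-02 -3.6000e-03 -1.2100e-02]
 [-4.0000e-04 -1.8130e-01 -9.8340e-01  1.0135e+00]
 [ 0.0000e+00  0.0000e+00  0.0000e+00  1.0000e+00]]
side [[439.64513365   0.         309.84869875]
 [  0.         439.64513365 238.86181033]
 [  0.           0.           1.        ]] -0.04105772013238314 [[ 0.7199 -0.3431  0.6034  0.0127]
 [-0.6941 -0.3484  0.63   -0.5358]
 [-0.0059 -0.8723 -0.489   0.4883]
 [ 0.      0.      0.      1.    ]]
0.1
```

View pics/top0.png

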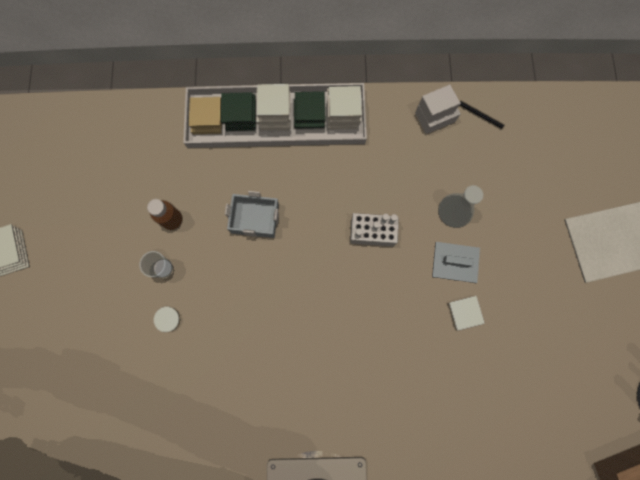

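View pics/side0.png

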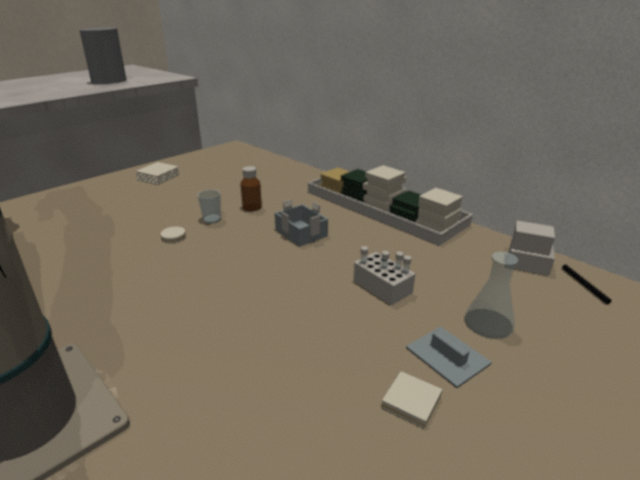

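Top view: box (254,216), rack (375,229), lid (457,262), square dish (467,313), round dish (166,320), bottle (165,213), beaker (155,266) and flask (456,211). The side view shows all of them too. Next I'll segment them by colour.

```bash
cat > h.py <<'E'
import cv2,numpy as np
from workcell import bot
def ray(c,uv):
    uv=np.asarray(uv,float).reshape(-1,2); K=c["intrinsics"]
    d=cv2.undistortPoints(uv[:,None],K,np.array([c["k1"],0,0,0.]))[:,0]
    # undistortPoints inverts x*(1+k1 r^2)
    D=np.c_[d,np.ones(len(d))]@c["pose"][:3,:3].T
    return c["pose"][:3,3],D
def onplane(c,uv,z):
    o,D=ray(c,uv); return o+D*((z-o[2])/D[:,2])[:,None]
def proj(c,P):
    P=np.atleast_2d(P); M=np.linalg.inv(c["pose"])
    r=cv2.Rodrigues(M[:3,:3])[0]
    return cv2.projectPoints(P.astype(float),r,M[:3,3],c["intrinsics"],np.array([c["k1"],0,0,0.]))[0][:,0]
def down(yaw): # tool z down, tool y (closing) along world angle yaw
    y=np.array([np.cos(yaw),np.sin(yaw),0]); z=np.array([0,0,-1.]); return np.c_[np.cross(y,z),y,z]
E
python3 - <<'E'
from h import *
c=bot.capture("top"); im=c["img"]; 
s=bot.capture("side"); np.save("top0.npy",c,allow_pickle=True); np.save("side0.npy",s,allow_pickle=True)
def crop(i,u,v,w=33,h=25): return cv2.resize(i[v-h:v+h,u-w:u+w],(264,200),interpolation=cv2.INTER_CUBIC)
T=[crop(im,*p) for p in [(254,216),(375,229),(457,262),(467,313),(166,320),(165,213)]]
S=[crop(s["img"],*p) for p in [(301,224),(384,277),(448,355)]]
m=np.vstack([np.hstack(T[:3]),np.hstack(T[3:]),np.hstack(S)])
cv2.imwrite("pics/m1.png",np.clip(m[:,:,::-1]*1.4,0,255).astype(np.uint8))
for n,(u,v) in dict(bench=(300,300),box=(254,216),lid=(440,262),sq=(467,313),rd=(166,320),cap=(156,207),bot=(165,215),rack=(357,225)).items(): print(n,im[v,u])
for n,(u,v) in dict(bench=(300,300),lid=(425,352),sq=(412,398),rd=(173,234),rib=(448,348)).items(): print("s",n,s["img"][v,u])
E
```

```text
bench [137 121 100]
box [137 139 136]
lid [135 138 135]
sq [179 177 162]
rd [179 177 162]
cap [174 164 155]
bot [74 46 28]
rack [70 67 64]
s bench [134 118  97]
s lid [119 127 125]
s sq [180 174 154]
s rd [181 173 154]
s rib [53 57 56]
```

View pics/m1.png

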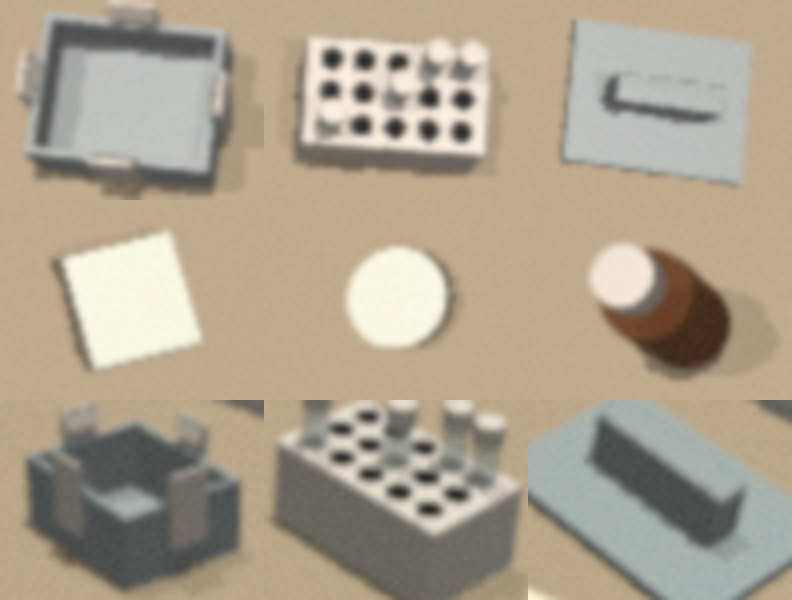

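Montage: the box rim, rack top, lid plate with rib, dishes and cap are all clean shapes at 4x, so edges can be fitted from colour masks.

```bash
cat >> h.py <<'E'
def mask(c,fn,u,v,w=45,h=40,k=6):
    """contour (full-res pixel coords, subpixel) of the biggest blob of fn inside a window"""
    i=c["img"][v-h:v+h,u-w:u+w].astype(np.float32)
    i=cv2.resize(i,None,fx=k,fy=k,interpolation=cv2.INTER_CUBIC)
    i=cv2.GaussianBlur(i,(0,0),k*.4)
    m=fn(i[...,0],i[...,1],i[...,2]).astype(np.uint8)
    cs=cv2.findContours(m,cv2.RETR_EXTERNAL,cv2.CHAIN_APPROX_NONE)[0]
    q=max(cs,key=cv2.contourArea)[:,0].astype(float)
    return (q+.5)/k-.5+[u-w,v-h]
grey=lambda r,g,b:b/(r+1)>.87
bright=lambda r,g,b:(r+g+b>455)&(b>r*.82)
def rect(P,lo=.30,hi=.46):
    """side lines of a rectangle from contour points (xy): dict side->(centre offset pts), using outer parts of sides"""
    c,(a,b),th=cv2.minAreaRect(P.astype(np.float32)); th=np.radians(th)
    # choose axis u nearest to world x
    cand=[(th,a,b),(th+np.pi/2,b,a),(th+np.pi,a,b),(th-np.pi/2,b,a)]
    th,a,b=min(cand,key=lambda t:abs((t[0]+np.pi)%(2*np.pi)-np.pi))
    th=(th+np.pi)%(2*np.pi)-np.pi
    R=np.array([[np.cos(th),np.sin(th)],[-np.sin(th),np.cos(th)]]); Q=(P-c)@R.T
    out={}
    for n,ax,s,L in (("+x",0,a,b),("-x",0,-a,b),("+y",1,b,a),("-y",1,-b,a)):
        t=Q[:,1-ax]; f=abs(t)/L
        k=(abs(Q[:,ax]-s/2)<.007)&(f>lo)&(f<hi)
        x,y=t[k],Q[k,ax]
        for _ in range(4):
            p=np.polyfit(x,y,1); e=abs(y-np.polyval(p,x)); g=e<max(2*np.median(e),3e-4); x,y=x[g],y[g]
        out[n]=(p[1],th+(-np.arctan(p[0]) if ax==0 else np.arctan(p[0])),len(x))
    return np.array(c),th,a,b,R,out
E
cat > m.py <<'E'
from h import *
np.set_printoptions(precision=4,suppress=True)
c=np.load("top0.npy",allow_pickle=True).item(); s=np.load("side0.npy",allow_pickle=True).item()
def show(n,cam,fn,u,v,z,lo=0,**k):
    P=onplane(cam,mask(cam,fn,u,v,**k),z)[:,:2]; C,th,a,b,R,o=rect(P,lo)
    cx=(o["+x"][0]+o["-x"][0])/2; cy=(o["+y"][0]+o["-y"][0])/2
    print(n,"ctr",C+R.T@[cx,cy],"th",round(th,4),"size",round(o["+x"][0]-o["-x"][0],4),round(o["+y"][0]-o["-y"][0],4),{k:(round(v[1],3),v[2]) for k,v in o.items()})
    return C,R,o
show("lid T",c,grey,457,262,.005,w=27,h=24)
show("lid S",s,grey,448,355,.005,w=48,h=35)
show("sq T",c,bright,467,313,.016,w=25,h=22)
show("sq S",s,bright,412,398,.016,w=40,h=32)
show("rack T",c,bright,375,229,.045,w=30,h=22)
for z in (.045,0):
    C,R,o=show("box T z%g"%z,c,grey,254,216,z,lo=.25,w=33,h=30)
    print({k:(v[0]) for k,v in o.items()}, "back/left corner", C+R.T@[o["+x"][0],o["+y"][0]],"front/right",C+R.T@[o["-x"][0],o["-y"][0]])
for n,cam,u,v,z in (("rd T",c,166,320,.014),("rd S",s,173,234,.014),("cap T",c,156,207,.108),("cap S",s,249,172,.108)):
    P=onplane(cam,mask(cam,bright,u,v,w=20,h=20),z)[:,:2]; e=cv2.fitEllipse(P.astype(np.float32)); print(n,np.array(e[0]),np.array(e[1]))
E
python3 m.py
```

```text
lid T ctr [ 0.5097 -0.3211] th -0.1638 size 0.0802 0.1005 {'+x': (np.float64(-0.163), 230), '-x': (np.float64(-0.162), 221), '+y': (np.float64(-0.163), 190), '-y': (np.float64(-0.161), 181)}
lid S ctr [ 0.5086 -0.322 ] th -0.1626 size 0.0831 0.1017 {'+x': (np.float64(-0.161), 274), '-x': (np.float64(-0.162), 279), '+y': (np.float64(-0.161), 179), '-y': (np.float64(-0.161), 192)}
sq T ctr [ 0.3967 -0.3333] th 0.2172 size 0.0594 0.0593 {'+x': (np.float64(0.218), 116), '-x': (np.float64(0.215), 117), '+y': (np.float64(0.219), 137), '-y': (np.float64(0.218), 138)}
sq S ctr [ 0.3964 -0.3331] th 0.2172 size 0.0598 0.06 {'+x': (np.float64(0.22), 217), '-x': (np.float64(0.218), 235), '+y': (np.float64(0.217), 156), '-y': (np.float64(0.22), 171)}
rack T ctr [ 0.5832 -0.1376] th -0.1004 size 0.0547 0.0947 {'+x': (np.float64(-0.119), 120), '-x': (np.float64(-0.103), 173), '+y': (np.float64(-0.067), 109), '-y': (np.float64(-0.072), 59)}Traceback (most recent call last):
  File "m.py", line 15, in <module>
    C,R,o=show("box T z%g"%z,c,grey,254,216,z,lo=.25,w=33,h=30)
          ~~~~^^^^^^^^^^^^^^^^^^^^^^^^^^^^^^^^^^^^^^^^^^^^^^^^^
  File "m.py", line 5, in show
    P=onplane(cam,mask(cam,fn,u,v,**k),z)[:,:2]; C,th,a,b,R,o=rect(P,lo)
                                                              ~~~~^^^^^^
  File "h.py", line 42, in rect
    p=np.polyfit(x,y,1); e=abs(y-np.polyval(p,x)); g=e<max(2*np.median(e),3e-4); x,y=x[g],y[g]
    raise TypeError("expected non-empty vector for x")
TypeError: expected non-empty vector for x
```

```bash
sed -i 's/def rect(P,lo=.30,hi=.46)/def rect(P,lo=.30,hi=.46,tol=.007)/; s/<.007)&(f>lo)/<tol)\&(f>lo)/' h.py
sed -i 's/lo=0,\*\*k/lo=0,hi=.46,tol=.007,**k/; s/rect(P,lo)/rect(P,lo,hi,tol)/; s/lo=.25,w=33,h=30/lo=.22,hi=.38,tol=.018,w=33,h=30/' m.py; python3 m.py | tail -9
```

```text
rack T ctr [ 0.5832 -0.1376] th -0.1004 size 0.0547 0.0947 {'+x': (np.float64(-0.119), 120), '-x': (np.float64(-0.103), 173), '+y': (np.float64(-0.067), 109), '-y': (np.float64(-0.072), 59)}
box T z0.045 ctr [0.6165 0.1274] th -0.1338 size 0.0873 0.1034 {'+x': (np.float64(-0.133), 83), '-x': (np.float64(-0.135), 65), '+y': (np.float64(-0.131), 81), '-y': (np.float64(-0.121), 48)}
{'+x': np.float64(0.040098802396453824), '-x': np.float64(-0.04719414658997443), '+y': np.float64(0.049581887960416474), '-y': np.float64(-0.05384703689774352)} back/left corner [0.6666 0.1728] front/right [0.5663 0.082 ]
box T z0 ctr [0.6281 0.1339] th -0.1338 size 0.0913 0.1082 {'+x': (np.float64(-0.133), 81), '-x': (np.float64(-0.135), 62), '+y': (np.float64(-0.13), 80), '-y': (np.float64(-0.121), 48)}
{'+x': np.float64(0.04195436067742717), '-x': np.float64(-0.04938701873481558), '+y': np.float64(0.051889531738033685), '-y': np.float64(-0.05634903021656605)} back/left corner [0.6806 0.1814] front/right [0.5757 0.0863]
rd T [0.3972 0.3204] [0.0519 0.0522]
rd S [0.3972 0.3212] [0.0485 0.051 ]
cap T [0.6237 0.32  ] [0.0293 0.0296]
cap S [0.6249 0.3217] [0.0158 0.0222]
```

Both views agree within about 1 mm. Box centre is at (.621,.1295), angle −.133. I'll check reachability, then pick the lid up by its rib.

```bash
cat >> h.py <<'E'
BOX=np.array([.6208,.1292]); BTH=-.133; RACK=np.array([.5832,-.1376])
bu=np.array([np.cos(BTH),np.sin(BTH)]); bv=np.array([-bu[1],bu[0]])
def P(xy,z): return [float(xy[0]),float(xy[1]),z]
def st(*a):
    s=bot.read_state(); print(*a,"t",round(s["t"],2),"F",s["ft_force"].round(1) if hasattr(s["ft_force"],"round") else s["ft_force"],"w",round(s["width"],4),"gf",s["gripper_force"],"p",np.round(s["tool_pos"],4))
E
python3 - <<'E'
from h import *
c=np.load("top0.npy",allow_pickle=True).item(); print("flask",onplane(c,[456,211],0),"beaker",onplane(c,[152,265],0))
for n,xy,z,y in (("lid",(.5097,-.3211),.18,-.163),("box",BOX,.225,BTH),("sq",(.3967,-.3333),.17,.217+np.pi/2),("sqp",BOX-.101*bu,.17,BTH+np.pi/2),("rd",(.3972,.3207),.17,1.57),("bot",(.6243,.3208),.256,0),("botp",(BOX+RACK)/2,.256,0)):
    for k in (0,np.pi):
      for dz in (0,.15):
        q=bot.solve_ik(P(xy,z+dz),down(y+k)); print(n,round(k,1),dz,None if q is None else np.round(q,2))
E
```

```text
flask [[ 0.62795031 -0.3319979   0.        ]] beaker [[0.5180299  0.35992393 0.        ]]
lid 0 0 [ 0.55  0.87 -0.05  1.8   0.09  0.48  0.27]
lid 0 0.15 [ 0.14  0.73  0.63  1.74 -0.56  0.85  0.86]
lid 3.1 0 [ 0.82  0.92 -0.5   1.79  0.72  0.62  2.86]
lid 3.1 0.15 [-0.08  0.95  1.14  1.75 -0.97  1.12 -1.92]
box 0 0 [-0.45  0.86  0.33  1.7  -0.42  0.65 -0.02]
box 0 0.15 [-0.53  0.68  0.48  1.61 -0.37  0.95 -0.06]
box 3.1 0 [-0.01  0.86 -0.41  1.69  0.5   0.7   2.33]
box 3.1 0.15 [-0.03  0.66 -0.36  1.59  0.27  0.95  2.52]
sq 0 0 [ 0.63  0.83  0.02  2.03 -0.05  0.28  2.48]
sq 0 0.15 [ 0.44  0.58  0.31  1.97 -0.29  0.63  2.72]
sq 3.1 0 [ 0.55  0.84  0.14  2.04 -0.37  0.29 -0.35]
sq 3.1 0.15 [-0.01  0.87  1.14  1.99 -0.99  0.99  0.29]
sqp 0 0 [-0.3   0.84 -0.03  1.97  0.07  0.33  1.05]
sqp 0 0.15 [-0.34  0.59  0.03  1.91 -0.03  0.64  1.15]
sqp 3.1 0 [-0.66  0.93  0.54  1.98 -0.99  0.52 -1.1 ]
sqp 3.1 0.15 [-0.78  0.71  0.74  1.92 -0.67  0.78 -1.36]
rd 0 0 [-0.71  0.82 -0.04  2.05  0.1   0.26  0.74]
rd 0 0.15 [-0.72  0.55 -0.02  1.99  0.02  0.6   0.81]
rd 3.1 0 [-0.97  0.87  0.37  2.06 -0.86  0.37 -1.47]
rd 3.1 0.15 [-1.19  0.66  0.71  2.   -0.66  0.72 -1.64]
bot 0 0 [-0.66  0.89  0.27  1.48 -0.29  0.82 -0.29]
bot 0 0.15 [-0.71  0.74  0.38  1.36 -0.28  1.1  -0.29]
bot 3.1 0 [-0.28  0.9  -0.45  1.46  0.46  0.88  2.27]
bot 3.1 0.15 [-0.29  0.74 -0.43  1.34  0.31  1.13  2.39]
botp 0 0 [-0.22  0.77  0.3   1.78 -0.35  0.64  0.28]
botp 0 0.15 [-0.34  0.6   0.48  1.67 -0.33  0.96  0.27]
botp 3.1 0 [ 0.24  0.79 -0.45  1.77  0.5   0.7   2.65]
botp 3.1 0.15 [ 0.15  0.57 -0.3   1.65  0.2   0.95  2.92]
```

Run:
```python
from h import *
L=(.5094,-.3214); R=down(-.163)
bot.grip(.045,40); bot.move_pose(P(L,.36),R); st("above")
print(bot.line_to(P(L,.200),v=.25)); 
print(bot.line_to(P(L,.1795),v=.04,guard=6)); st("down")
bot.grip(0,60); st("grip")
bot.line_to(P(L,.33),v=.2); st("lift")
bot.move_pose(P(BOX,.33),down(BTH)); 
bot.line_to(P(BOX,.262),v=.1); st("over box")
for n in ("top","side"):
    c=bot.capture(n); np.save(n+"1.npy",c,allow_pickle=True)
    u,v=((254,205) if n=="top" else (301,205)); i=c["img"][v-38:v+38,u-50:u+50]; cv2.imwrite(f"pics/{n}1.png",cv2.resize(np.clip(i[:,:,::-1]*1.3,0,255).astype(np.uint8),None,fx=7,fy=7,interpolation=cv2.INTER_CUBIC))
```

```text
above t 4.23 F [-0.2  0.3  1. ] w 0.045 gf 0.0 p [ 0.51   -0.3206  0.3599]
False
False
down t 5.69 F [-0.1 -0.3 -0.2] w 0.0449 gf 0.0 p [ 0.5093 -0.3215  0.1794]
grip t 6.06 F [ 0.1 -0.7  2.4] w 0.0149 gf 60.095447301864624 p [ 0.5096 -0.3216  0.1799]
lift t 6.96 F [-0.8  0.  -0.9] w 0.0149 gf 59.62505400180817 p [ 0.5091 -0.3208  0.3289]
over box t 9.49 F [-0.4 -0.2  0.3] w 0.0146 gf 59.62122201919556 p [0.6211 0.129  0.2624]
```

View pics/side1.png

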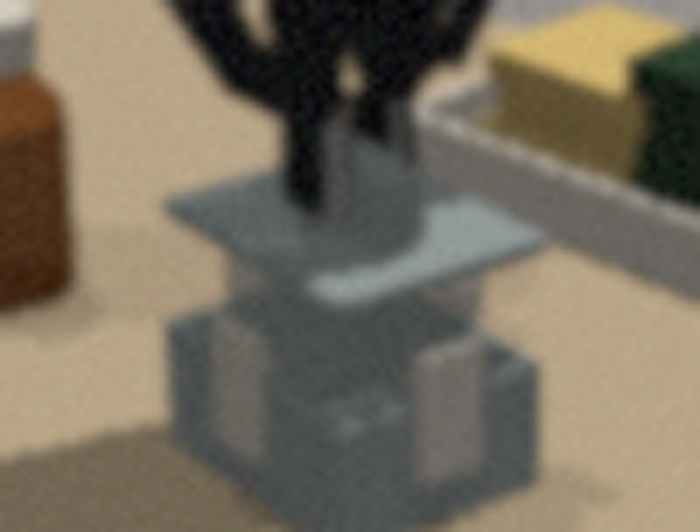

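View pics/top1.png

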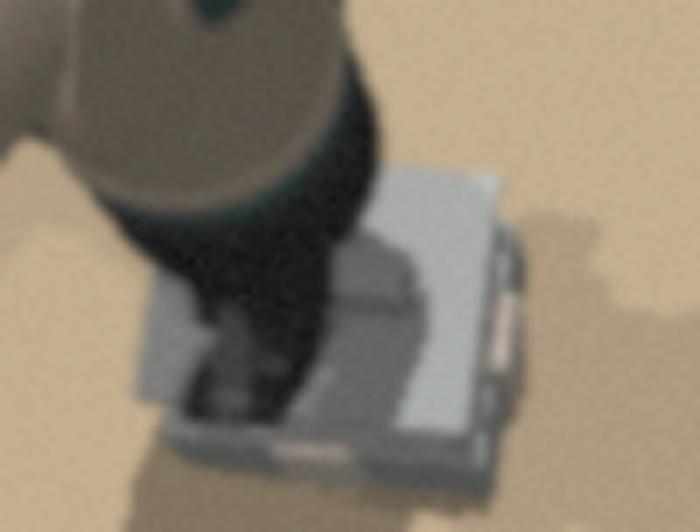

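Lid hangs level over the box. Side crop: lid corners L(167,207), R(547,238), front (335,305); box rim corners L(170,330), R(538,360). Top crop: lid back-right (500,177), front-left (137,400). Next I'll compute the lid–box offset from these diagonal corners.

Run:
```python
from h import *
np.set_printoptions(precision=4,suppress=True)
s=np.load("side1.npy",allow_pickle=True).item(); c=np.load("top1.npy",allow_pickle=True).item()
f=lambda p,u,v:(np.array(p)+.5)/7-.5+[u-50,v-38]
S=lambda p:f(p,301,205); T=lambda p:f(p,254,205)
zl=.0875
print("lid S",onplane(s,[S((167,207)),S((547,238))],zl)[:,:2].mean(0),"box S",onplane(s,[S((170,330)),S((538,360))],.045)[:,:2].mean(0))
print("lid T",onplane(c,[T((500,177)),T((137,400))],zl)[:,:2].mean(0))
# edges in the fresh views: predicted rim corners for BOX in side image crop px
for b in (BOX,BOX+.002*bu,BOX+.002*bv):
    C=[[*(b+i*.04*bu+j*.05*bv),z] for z in (.045,0) for i,j in ((-1,1),(1,-1),(-1,-1))]
    print(((proj(s,C)-[251,167]+.5)*7-.5).round(0).tolist(), ((proj(c,C)-[204,167]+.5)*7-.5).round(0).tolist())
C=[[*(BOX+i*.04*bu+j*.05*bv),zl] for i,j in ((-1,1),(1,-1),(-1,-1))]
print("lid pred",((proj(s,C)-[251,167]+.5)*7-.5).round(0).tolist())
```

```text
lid S [0.622  0.1273] box S [0.6195 0.1268]
lid T [0.6217 0.1282]
[[164.0, 320.0], [542.0, 363.0], [338.0, 433.0], [170.0, 440.0], [540.0, 486.0], [340.0, 560.0]] [[160.0, 434.0], [512.0, 221.0], [479.0, 469.0], [187.0, 464.0], [525.0, 260.0], [493.0, 498.0]]
[[169.0, 319.0], [547.0, 361.0], [343.0, 431.0], [175.0, 439.0], [544.0, 484.0], [345.0, 558.0]] [[160.0, 428.0], [513.0, 215.0], [480.0, 462.0], [188.0, 458.0], [525.0, 254.0], [494.0, 492.0]]
[[161.0, 318.0], [538.0, 361.0], [334.0, 431.0], [167.0, 438.0], [536.0, 483.0], [337.0, 557.0]] [[153.0, 433.0], [506.0, 220.0], [473.0, 468.0], [181.0, 464.0], [519.0, 259.0], [487.0, 497.0]]
lid pred [[158.0, 202.0], [544.0, 242.0], [335.0, 308.0]]
```

Run:
```python
from h import *
t=BOX+[-.0007,-.0002]
bot.line_to(P(t,.245),v=.05); bot.pause(.2); st("pre")
for z in (.239,.236,.233):
    g=bot.line_to(P(t,z),v=.02,guard=8); bot.pause(.1); s=bot.read_state(); st(z,g); print(np.round(s["moment"],2))
    if g: break
```

```text
pre t 10.28 F [ 0.1 -0.4 -0.9] w 0.0149 gf 59.620848298072815 p [0.6202 0.129  0.2452]
0.239 False t 10.83 F [ 0.9 -0.1 -1.1] w 0.0147 gf 59.6214634180069 p [0.6201 0.1289 0.239 ]
[-0.01  0.02 -0.03]
0.236 False t 11.23 F [-0.5 -0.3  1.6] w 0.0149 gf 59.86065745353699 p [0.6201 0.129  0.2361]
[0.01 0.09 0.01]
0.233 True t 11.54 F [0.7 0.1 3. ] w 0.0148 gf 60.13122618198395 p [0.6204 0.1289 0.2342]
[ 0.03 -0.07 -0.04]
```

Run:
```python
from h import *
t=BOX+[-.0007,-.0002]
for z in (.231,.228,.2255,.224,.2228):
    g=bot.line_to(P(t,z),v=.02,guard=30); s=bot.read_state(); st(z,g); print(np.round(s["moment"],2))
    if g: break
bot.pause(.2); st("hold")
bot.grip(.034,60); bot.line_to(P(t,.30),v=.15); 
bot.move_pose(P((.3965,-.3332),.36),down(.2175+np.pi/2)); bot.grip(.085)
st()
for n in ("top","side"):
    c=bot.capture(n); np.save(n+"2.npy",c,allow_pickle=True)
T=np.load("top2.npy",allow_pickle=True).item()["img"]; S=np.load("side2.npy",allow_pickle=True).item()["img"]
f=lambda i,u,v:cv2.resize(np.clip(i[v-38:v+38,u-50:u+50,::-1]*1.3,0,255).astype(np.uint8),(780,590)[::1] and (390,296),interpolation=cv2.INTER_CUBIC)
cv2.imwrite("pics/lid2.png",np.hstack([f(T,254,210),f(S,301,215)]))
```

```text
0.231 False t 11.83 F [-1.2  0.1 11. ] w 0.0147 gf 61.21827721595764 p [0.6207 0.1288 0.2325]
[-0.01  0.29  0.01]
0.228 False t 12.13 F [-0.9 -0.2  7.6] w 0.0149 gf 60.80962300300598 p [0.6205 0.1289 0.229 ]
[0.04 0.08 0.04]
0.2255 False t 12.41 F [-0.6 -0.3 -0.3] w 0.0148 gf 60.26495933532715 p [0.6197 0.1291 0.225 ]
[ 0.04  0.03 -0.  ]
0.224 False t 12.66 F [-3.6  0.7  9.2] w 0.015 gf 61.56897246837616 p [0.6197 0.129  0.2249]
[0.05 0.72 0.01]
0.2228 False t 12.91 F [-7.2 -0.1 16.8] w 0.0147 gf 62.71653413772583 p [0.6197 0.1289 0.2248]
[-0.06  1.21  0.02]
hold t 13.11 F [-6.6  1.2 17.3] w 0.0149 gf 62.7087128162384 p [0.6197 0.1288 0.2249]
t 16.66 F [-0.5 -0.8  0.1] w 0.085 gf 0.0 p [ 0.3966 -0.3332  0.36  ]
```

View pics/lid2.png

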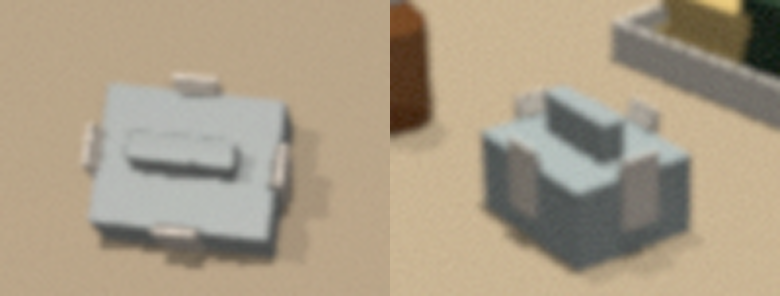

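The lid sits level on the rim, at the expected height, with the clips over its top. The force peaked, dropped to zero, then bottomed out. Now I'll refine the box pose from the seated lid and place the square dish.

Run:
```python
from h import *
np.set_printoptions(precision=4,suppress=True)
for n,u,v in (("top",254,210),("side",301,213)):
    c=np.load(n+"2.npy",allow_pickle=True).item(); b=c["img"].astype(int)
    print(n,"vals top/wall",b[v-10 if n=="top" else v+3,u-20:u+25:5].sum(1))
    q=mask(c,lambda r,g,b:(b/(r+1)>.94)&(r+g+b>300),u,v,w=34,h=30)
    P_=onplane(c,q,.05)[:,:2]
    try:
        C,th,a,bb,R,o=rect(P_,.22,.42,.012)
        print(C,th,a,bb,{k:(round(v[0],4),round(v[1],3),v[2]) for k,v in o.items()},C+R.T@[(o["+x"][0]+o["-x"][0])/2,(o["+y"][0]+o["-y"][0])/2])
    except Exception as e: print(e)
sq=(.3965,-.3332)
bot.line_to(P(sq,.20),v=.25); print(bot.line_to(P(sq,.1705),v=.05,guard=6)); st("down")
bot.grip(.03,30); st("grip")
bot.line_to(P(sq,.28),v=.2); st("lift")
```

```text
top vals top/wall [421 423 423 421 424 426 426 423 424]
[0.6191 0.1281] -0.1238523038649526 0.08017341792583466 0.10120997577905655 {'+x': (np.float64(0.0394), np.float64(-0.135), 101), '-x': (np.float64(-0.039), np.float64(-0.134), 108), '+y': (np.float64(0.0491), np.float64(-0.132), 80), '-y': (np.float64(-0.0495), np.float64(-0.135), 81)} [0.6193 0.1279]
side vals top/wall [234 301 434 425 276 209 388 416 428]
[0.622  0.1395] -0.12006435668847804 0.0838734433054924 0.12509584426879883 {'+x': (np.float64(0.0375), np.float64(-0.116), 38), '-x': (np.float64(-0.0397), np.float64(-0.164), 38), '+y': (np.float64(0.0513), np.float64(0.213), 34), '-y': (np.float64(-0.0609), np.float64(-0.126), 38)} [0.6203 0.1349]
False
down t 18.29 F [-0.1  0.3 -0.3] w 0.0852 gf 0.0 p [ 0.3965 -0.3332  0.1703]
grip t 18.63 F [-0.6  0.8  4.1] w 0.0613 gf 33.050973415374756 p [ 0.3966 -0.3333  0.1709]
lift t 19.33 F [ 0.1 -0.7 -0.5] w 0.0614 gf 32.66189754009247 p [ 0.3963 -0.3328  0.2794]
```

```bash
sed -i 's/^BOX=.*/BOX=np.array([.6195,.1283]); BTH=-.134; RACK=np.array([.5832,-.1376])/' h.py
python3 - <<'E'
from h import *
t=BOX-.101*bu; rd=(.3972,.3208)
bot.move_pose(P(t,.28),down(BTH+np.pi/2)); bot.line_to(P(t,.185),v=.2)
print(bot.line_to(P(t,.1712),v=.04,guard=5)); st("place")
bot.grip(.080); bot.line_to(P(t,.28),v=.2)
bot.move_pose(P(rd,.30),down(np.pi/2)); st("off")
c=bot.capture("top"); np.save("top3.npy",c,allow_pickle=True)
for (u,v,z) in ((int(proj(c,P(t,.016))[0,0]),int(proj(c,P(t,.016))[0,1]),.016),):
    Q=onplane(c,mask(c,bright,u,v,w=25,h=22),z)[:,:2]; C,th,a,b,R,o=rect(Q,0)
    x=C+R.T@[(o["+x"][0]+o["-x"][0])/2,(o["+y"][0]+o["-y"][0])/2]; print("sq",x,"goal",t,"err in box axes",(x-t)@bu,(x-t)@bv,{k:v[1].round(3) for k,v in o.items()})
s=bot.capture("side"); np.save("side3.npy",s,allow_pickle=True)
u,v=proj(s,P(t,.016))[0].astype(int)
Q=onplane(s,mask(s,bright,u,v,w=32,h=22),.016)[:,:2]; C,th,a,b,R,o=rect(Q,0)
x=C+R.T@[(o["+x"][0]+o["-x"][0])/2,(o["+y"][0]+o["-y"][0])/2]; print("sq S",x,{k:v[1].round(3) for k,v in o.items()})
E
```

```text
True
place t 22.17 F [-0.1 -0.3  5.8] w 0.0613 gf 33.328038454055786 p [0.5194 0.142  0.1709]
off t 24.07 F [ 0.3  0.  -0.2] w 0.0797 gf 0.0 p [0.3981 0.3195 0.2995]
sq [0.51963899 0.14259765] goal [0.51940542 0.14179353] err in box axes 0.00012404717787467038 0.0008281154883252085 {'+x': np.float64(-0.136), '-x': np.float64(-0.139), '+y': np.float64(-0.134), '-y': np.float64(-0.129)}
sq S [0.51944962 0.14316221] {'+x': np.float64(-0.137), '-x': np.float64(-0.134), '+y': np.float64(-0.132), '-y': np.float64(-0.126)}
```

Run:
```python
from h import *
t=np.array([.5195,.1423]); rd=(.3972,.3208); B=(.6242,.3208)
bot.line_to(P(rd,.20),v=.2); print(bot.line_to(P(rd,.1722),v=.05,guard=6)); 
bot.grip(.03,25); st("grip")
bot.line_to(P(rd,.30),v=.2)
bot.move_pose(P(t,.30),down(BTH+np.pi/2)); bot.line_to(P(t,.203),v=.15); 
print(bot.line_to(P(t,.187),v=.03,guard=4)); st("place")
bot.grip(.072); bot.pause(.1); bot.line_to(P(t,.30),v=.2)
bot.move_pose(P(B,.42),down(0)); bot.grip(.06); st("off")
for n in ("top","side"):
    c=bot.capture(n); np.save(n+"4.npy",c,allow_pickle=True)
    u,v=proj(c,P(t,.02))[0].astype(int); i=c["img"][v-30:v+30,u-39:u+39,::-1]
    cv2.imwrite(f"pics/{n}4.png",cv2.resize(i,(390,300),interpolation=cv2.INTER_CUBIC))
cv2.imwrite("pics/st4.png",np.hstack([cv2.imread("pics/top4.png"),cv2.imread("pics/side4.png")]))
```

```text
False
grip t 25.88 F [-0.8  0.3  5.6] w 0.0535 gf 26.020099818706512 p [0.3973 0.3208 0.1727]
True
place t 28.84 F [-1.   0.4  4.5] w 0.054 gf 26.779852509498596 p [0.5195 0.1424 0.1887]
off t 31.59 F [0.4 0.3 0.9] w 0.06 gf 0.0 p [0.6243 0.3201 0.4199]
```

View pics/st4.png

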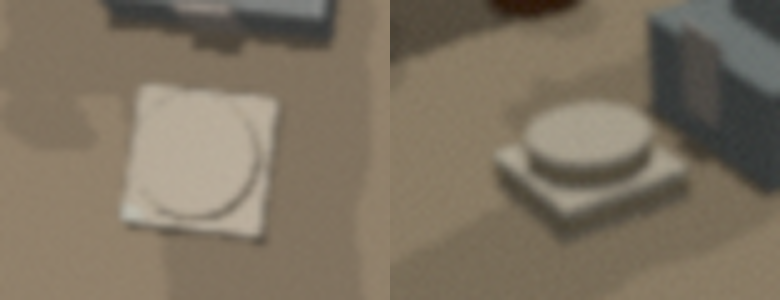

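Round dish lies flat and centred on the square one: circle at about (196,154) against square at (201,162) in the top crop, which parallax explains. Next is the bottle, gripped by its cap.

Run:
```python
from h import *
B=(.6242,.3205); t=(BOX+RACK)/2; print(t)
bot.line_to(P(B,.28),v=.2); print(bot.line_to(P(B,.256),v=.05,guard=6)); st("down")
bot.grip(.02,45); st("grip")
bot.line_to(P(B,.40),v=.2); bot.pause(.1); st("lift")
bot.move_pose(P(t,.40),down(0)); bot.line_to(P(t,.27),v=.15); bot.pause(.2)
for n in ("top","side"):
    c=bot.capture(n); np.save(n+"5.npy",c,allow_pickle=True)
c=np.load("side5.npy",allow_pickle=True).item(); u,v=proj(c,P(t,.06))[0].astype(int); print(u,v)
cv2.imwrite("pics/s5.png",cv2.resize(c["img"][v-75:v+75,u-100:u+100,::-1],(800,600),interpolation=cv2.INTER_CUBIC))
```

```text
[ 0.60135 -0.00465]
False
down t 33.17 F [-0.1 -0.9 -0.3] w 0.0598 gf 0.0 p [0.6242 0.3205 0.2558]
grip t 33.53 F [-1.2 -1.   2.8] w 0.0326 gf 44.51293230056763 p [0.6242 0.3205 0.2565]
lift t 34.5 F [ 0.4  1.1 -2.8] w 0.0325 gf 44.848217368125916 p [0.6236 0.3207 0.3979]
338 232
```

View pics/s5.png

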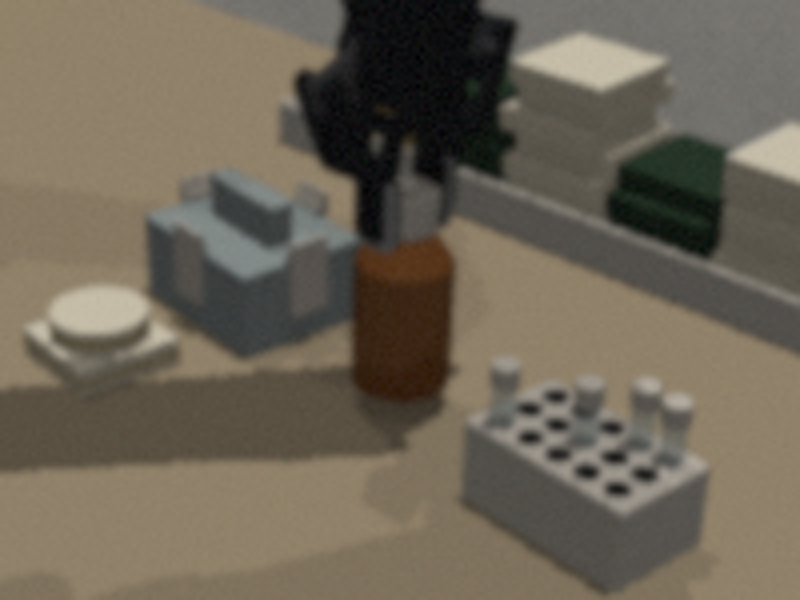

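Bottle hangs upright between the box and the rack, so I'll lower and release it.

Run:
```python
from h import *
np.set_printoptions(precision=4,suppress=True)
t=(BOX+RACK)/2
print(bot.line_to(P(t,.254),v=.03,guard=4)); st("place")
bot.grip(.055); bot.pause(.2); bot.line_to(P(t,.40),v=.15); bot.move_pose([.15,-.5,.42],down(0)); st("off")
C={n:bot.capture(n) for n in ("top","side")}
for n,c in C.items():
    u,v=proj(c,P(t,.108))[0].astype(int)
    e=cv2.fitEllipse(onplane(c,mask(c,bright,u,v,w=18,h=18),.108)[:,:2].astype(np.float32)); print(n,"cap",np.array(e[0]),e[1])
    q=proj(c,[[*t,0]])[0].astype(int)
    m=mask(c,lambda r,g,b:r>2.2*b,q[0],q[1]-10,w=25,h=28); print("body px range",m.min(0),m.max(0),"pred",proj(c,[[*t,0],[*t,.07]]).round(1).tolist())
    # rack edges, lower brightness threshold
    u,v=proj(c,P(RACK,.045))[0].astype(int)
    if n=="top":
        for th in (400,430):
            Q=onplane(c,mask(c,lambda r,g,b:(r+g+b>th)&(b>r*.82),u,v,w=32,h=24),.045)[:,:2]; K,a,_,_,R,o=rect(Q,0); print("rack",K,a,{k:(v[0].round(4),v[1].round(3)) for k,v in o.items()}, K+R.T@[(o["+x"][0]+o["-x"][0])/2,(o["+y"][0]+o["-y"][0])/2])
    cv2.imwrite(f"pics/{n}6.png",c["img"][:,:,::-1])
T=cv2.imread("pics/top6.png")[150:350,130:510]; S=cv2.imread("pics/side6.png")[130:430,140:540]
cv2.imwrite("pics/end.png",np.vstack([cv2.resize(T,(560,295)),cv2.resize(S,(560,305))[:305]]))
```

```text
True
place t 37.52 F [-0.9  0.1  3.9] w 0.0328 gf 45.204834938049316 p [ 0.6012 -0.0048  0.2564]
off t 41.56 F [0.2 0.6 0.4] w 0.0552 gf 0.0 p [ 0.1511 -0.4998  0.4198]
top cap [ 0.6008 -0.005 ] (0.029717912897467613, 0.030826015397906303)
body px range [302.75   215.9167] [323.75   234.9167] pred [[313.4, 225.3], [313.0, 217.8]]
rack [ 0.5852 -0.1381] -0.0930140968643256 {'+x': (np.float64(0.0281), np.float64(-0.081)), '-x': (np.float64(-0.0309), np.float64(-0.097)), '+y': (np.float64(0.0492), np.float64(-0.085)), '-y': (np.float64(-0.0489), np.float64(-0.085))} [ 0.5838 -0.1378]
rack [ 0.5854 -0.1381] -0.09047570487131651 {'+x': (np.float64(0.0268), np.float64(-0.092)), '-x': (np.float64(-0.0304), np.float64(-0.098)), '+y': (np.float64(0.0484), np.float64(-0.079)), '-y': (np.float64(-0.0478), np.float64(-0.069))} [ 0.5836 -0.1376]
side cap [ 0.6011 -0.0047] (0.03403155878186226, 0.03633665293455124)
body px range [326.25   223.4167] [349.25 262.25] pred [[337.3, 257.3], [338.2, 228.0]]
```

View pics/end.png

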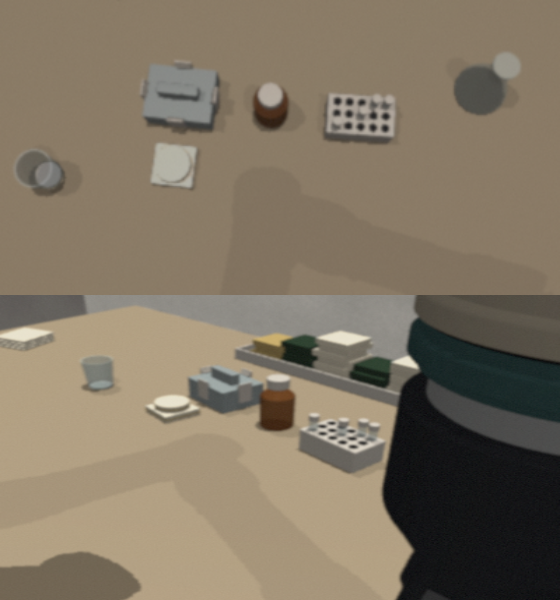

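The end picture shows everything in place: bottle within 1 mm of the midpoint, dishes stacked, lid seated. The flask and beaker have not moved.

```bash
python3 -c "
from workcell import bot
print(bot.finish_job())"
```

```text
the job is handed in; nothing more can be done
None
```

I set out the station in the order asked and handed it in at about 42 s of the 102 s allowed. The lid is seated under the clips by force and height (the clips weren't checked one by one), the dishes are stacked and square in front of the box, and the bottle stands within 1 mm of the midpoint. I did not touch the flask or beaker.

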